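# Pack the paint caddy

### The arm

A 6-joint arm with a two-finger parallel gripper is mounted at the origin on the work surface. World frame = base frame: x ahead of the robot, y to its left, z up, the work surface at z = 0. Lengths are in m, angles in degrees, forces in N, time in s.
With the tool pointing down it reaches from about 0.375 to 0.9 m from the base axis. Payload 3.1 kg.
Tool frame: the origin (TCP) lies between the finger pads; the fingertips stand 11 mm ahead of it and the grasp point (between the pads) lies 8 mm behind it; z points along the fingers, y is the line along which they close (so a half turn about z gives the same grasp; the last joint's range is limited). The gripper opens to 87 mm and grips with 3 to 60 N. Pads are 19 mm wide; open, the fingers measure 117 mm over their backs; the gripper's body (75 mm by 190 mm) begins 51 mm behind the grasp point.
Start: joints at [-10.227, 30.224, 82.088, -0, 67.689, -10.227], TCP at [0.625, 0, 0.234] pointing down, gripper open.
Joint ranges: [-176.69, 176.69], [-43.24, 126.21], [12.49, 139.97], [-82, 262], [0, 151.66], [-163.58, 163.58]. Speed limits (degrees/s): [159.86, 159.86, 180, 180, 180, 180].

### API

Orientations are given as a 3x3 rotation matrix whose columns are the frame's x, y, z axes.
In Python, from rig import bot, viewer, workorder, nets gives the robot as it stands. The module is installed in compiled form; this text tells all that it offers.
- The arm moves only by the tool move_arm, never from a script. Its argument "increments" is a list of rows, each a list of 7 numbers: the shift along the tool's x, y, z normalised to -1 to 1, where 1 is 0.3 m, then the turn, a rotation vector about the tool's x, y, z normalised to -1 to 1, where 1 is pi rad, then the opening, from 0 (shut) to 1 (fully open). In form: [[tx, ty, tz, wx, wy, wz, grip], ...]. A call has 1 to 10 rows; each row is the pose to reach, as a shift and turn from the pose commanded when the call began, along the tool's axes at that moment, turning the shorter way round; what a row does not reach only later rows make up. A row lasts 1/12 s, in which the tool goes at most 41.7 mm and 7.16 degrees, less where a joint would pass 70% of its speed; a pose out of reach is approached as far as the arm can. A call with a number of a shift or a turn outside -1 to 1 is refused whole. A call with a gripper value outside its range is refused whole. The fingers move at their own pace and stop on an object; the grip force is fixed at half the most. Time passes only in rows, so rows that repeat a pose let the fingers close. It gives the time, the measured TCP pose, the force, the opening and the grip force at its end, in the units of the state.
- bot.read_state(): the state, without advancing time (a new reading comes with each control period).
- viewer.capture(name): name is "scene" or "side" or "wrist"; returns a dict with "image" (400x640x3 uint8, blue, green, red), "K" (3x3 intrinsics, pixels), "eye" and "orientation" of the camera in the world. Camera axes: x right, y up, looking along -z (the intrinsics and any distortion apply to the point x, -y, -z); pixel columns grow to the right and rows downward; lengths in m; the calibration is good to about 2 mm. A picture is of the moment at which its call begins. There is no depth.
- workorder.hand_in(): hands the job in; it is judged then, once.
Trained networks look in the newest picture that a camera, given by its name, has taken for a name from the list of things; names that differ only in an ending like _2 or _b are one class to them, and where a whole thing is asked for, a point or a joint stands for the part that bears it (a point fixed in the world has none). Each returns a list of dicts, best first, with "conf" (0 to 1); they miss things now and then, are a little off and sometimes report something else, mostly with a low value. They report only what shows in the picture. A call takes as long as a camera call. They do not tell look-alikes from the thing itself.
- nets.find_in(camera, thing): "location" ([column, row] in pixels, amid what is visible of it).
The state is a dict: "time_s": time; "joint_positions": joint angles; "qvel": joint speeds; "tau": joint torques, N m; "position": TCP position; "tcp_rot": TCP orientation; "force": force on the tool from outside, world axes, zero at the start; "moment": the same for the moment, N m; "opening": opening from 0.0 (shut) to 1.0 (fully open); "grasp_force": force on a finger pad.
Only numpy, scipy, OpenCV 4.12 (cv2) and the standard library are available. Lean on these libraries where they do the work, as an engineer would, in place of code of your own. Each camera call takes 0.05 s, during which the arm holds its last target. There are 200 camera calls.

### The job

Tidy the painting things into the plywood inserts of the grey caddy: the lidded jar, the tall flat-capped bottle and the small bottle each upright in the round recess made for its size (widest, middle, smallest), and the metal tin flat in the rectangular recess, each sitting fully down in its recess. Set them down gently, do not drop them, and leave the glue bottle with the pointed nozzle and the open, lidless jar standing where they are.

Things in the scene. Friction and masses are not known exactly. Their poses are not given: they have to be found in the camera images.
- tin_center (a point): Plain metal tin, a rectangular block with a lid seam, 66 x 38 x 40 mm high, 0.1 kg, lying flat. Origin at its centre, half-way up; x along the 66 mm side, y along the 38 mm side, z up. Goes in the rectangular recess; hold it above its lowest 12 mm so that the fingers clear the insert.
- jar_center (a point): Squat round white jar with a flat grey screw lid, 54 mm across the lid (51 mm below it), 48 mm high, the lid being the top 14 mm, 0.1 kg. This point is its centre, half-way up; z is its upright axis. Hold it above its lowest 12 mm so that the fingers clear the insert.
- short_center (a point): Small white bottle with a flat grey cap: body 28 mm across and straight up to 52 mm, cap 20 mm across from 60 mm to the top at 72 mm, 0.04 kg. This point is its centre, half-way up; z is its upright axis. Hold it above its lowest 12 mm so that the fingers clear the insert.
- tall_center (a point): Tall white bottle with a flat grey cap: body 40 mm across and straight up to 74 mm, cap 26 mm across from 82 mm to the top at 100 mm, 0.11 kg. This point is its centre, half-way up; z is its upright axis. 
- glue_center (a point): LOOK-ALIKE, stays where it is: glue bottle, white, body 40 mm across and straight up to 70 mm, with a pointed grey cone nozzle to 118 mm instead of a flat cap. This point is its centre, half-way up; z is its upright axis. 
- openjar_center (a point): LOOK-ALIKE, stays where it is: empty white jar with no lid, open at the top, 54 mm across, 48 mm high. This point is its centre, half-way up; z is its upright axis. 
- well_rect_floor (a point): The rectangular recess, 84 mm along its x by 56 mm along its y. Flat, felt-lined recess 10 mm deep in a square plywood insert 92 mm wide (its top 21 mm above the table, the recess floor 11 mm). Point: centre of the recess floor; x, y along the insert's edges, z up. Four inserts sit two by two, centres 94 mm apart, in a fixed grey tray 204 mm square, 16 mm high; any insert can be in any corner.
- well_wide_floor (a point): The widest round recess, 72 mm across (for the lidded jar). Flat, felt-lined recess 10 mm deep in a square plywood insert 92 mm wide (its top 21 mm above the table, the recess floor 11 mm). Point: centre of the recess floor; x, y along the insert's edges, z up. Four inserts sit two by two, centres 94 mm apart, in a fixed grey tray 204 mm square, 16 mm high; any insert can be in any corner.
- well_mid_floor (a point): The middle-sized round recess, 58 mm across (for the tall bottle). Flat, felt-lined recess 10 mm deep in a square plywood insert 92 mm wide (its top 21 mm above the table, the recess floor 11 mm). Point: centre of the recess floor; x, y along the insert's edges, z up. Four inserts sit two by two, centres 94 mm apart, in a fixed grey tray 204 mm square, 16 mm high; any insert can be in any corner.
- well_small_floor (a point): The smallest round recess, 46 mm across (for the small bottle). Flat, felt-lined recess 10 mm deep in a square plywood insert 92 mm wide (its top 21 mm above the table, the recess floor 11 mm). Point: centre of the recess floor; x, y along the insert's edges, z up. Four inserts sit two by two, centres 94 mm apart, in a fixed grey tray 204 mm square, 16 mm high; any insert can be in any corner.
Mind the look-alikes: they are no part of the job. What is shaped like the part that bears jar_center but blue, orange or turquoise is not meant.

How it is judged (in metres and radians):
At the end, for the whole second after the job is handed in: Tin, lidded jar, small and tall bottle each rest in their own recess: within 16 mm of its centre, within 4 mm of the seated height, tilted under 0.12 rad, at rest. Glue bottle and open jar are within 20 mm of their start and tilted under 0.2 rad (horizontal distance between tin_center and well_rect_floor below 0.016 m and z of tin_center in the frame of well_rect_floor between 0.016 and 0.024 m and angle between each of tin_center, jar_center, short_center, tall_center's own z axis and vertical below 0.12 rad and linear speed of each of tin, jar, short, tall below 0.02 m/s and horizontal distance between jar_center and well_wide_floor below 0.016 m and z of jar_center in the frame of well_wide_floor between 0.02 and 0.028 m and horizontal distance between short_center and well_small_floor below 0.016 m and z of short_center in the frame of well_small_floor between 0.032 and 0.04 m and horizontal distance between tall_center and well_mid_floor below 0.016 m and z of tall_center in the frame of well_mid_floor between 0.046 and 0.054 m and distance of each of glue_center, openjar_center from where it was at the start of the episode below 0.02 m and angle between each of glue_center, openjar_center's own z axis and vertical below 0.2 rad); the robot touches nothing.
It fails at once if the glue bottle or the open jar is moved by more than 20 mm or tipped by more than 0.2 rad (distance of any of glue_center, openjar_center from where it was at the start of the episode above 0.02 m or angle between any of glue_center, openjar_center's own z axis and vertical above 0.2 rad).
It fails at once if a thing is dropped: it is moving faster than 0.8 m/s less than 30 mm above its seat ((horizontal distance between tin_center and well_rect_floor below 0.03 m and z of tin_center in the frame of well_rect_floor below 0.05 m and linear speed of tin above 0.8 m/s) or (horizontal distance between jar_center and well_wide_floor below 0.03 m and z of jar_center in the frame of well_wide_floor below 0.054 m and linear speed of jar above 0.8 m/s) or (horizontal distance between short_center and well_small_floor below 0.03 m and z of short_center in the frame of well_small_floor below 0.066 m and linear speed of short above 0.8 m/s) or (horizontal distance between tall_center and well_mid_floor below 0.03 m and z of tall_center in the frame of well_mid_floor below 0.08 m and linear speed of tall above 0.8 m/s)).
It also fails if it takes over 112 s, if anything falls off the work surface, if the arm or the gripper's body presses on something with over 40 N, if the wrist force passes 120 N, or if a joint passes its speed limit or range.

## Working session

There is one attempt and no reset: what is moved stays moved. The work goes in short steps, Python scripts to look and compute and a tool call to move; the robot and the scene stay as the last step left them, time stands still between calls to the robot, and variables do not carry over. Pictures are saved under pics/ and viewed, at most 16 in all, crops included, and the job is handed in when it is done.

Besides the shell and the picture viewer there is one more tool, called after "Call:" as a command line: name --pt "numbers of a row" for each row, then --argument value for the rest. move_arm: Moves the arm, as the interface text tells. Its arguments: {"type":"object","properties":{"increments":{"type":"array"}},"required":["increments"]}

```bash
mkdir -p pics; cat > h.py <<'E'
from rig import bot, viewer, workorder, nets
import numpy as np, cv2
def ray(c,px):
    d=np.linalg.inv(c["K"])@[px[0],px[1],1]; d=np.array([d[0],-d[1],-d[2]])
    return np.array(c["eye"]),np.array(c["orientation"])@d
def at(c,px,z):
    e,d=ray(c,px); return e+d*(z-e[2])/d[2]
def proj(c,p):
    q=np.array(c["orientation"]).T@(np.array(p)-c["eye"]); q=np.array(c["K"])@[q[0],-q[1],-q[2]]; return q[:2]/q[2]
Z=dict(tin_center=.02,jar_center=.024,short_center=.036,tall_center=.05,glue_center=.059,openjar_center=.024,well_rect_floor=.011,well_wide_floor=.011,well_mid_floor=.011,well_small_floor=.011)
E
python3 - <<'E'
from h import *
for n in ["scene","side"]:
    c=viewer.capture(n); cv2.imwrite(f"pics/{n}0.png",c["image"])
    print(n,np.round(c["eye"],3))
    for t,z in Z.items():
        for r in nets.find_in(n,t)[:3]:
            print(t,np.round(r["conf"],2),np.round(r["location"]),np.round(at(c,r["location"],z),3)[:2])
print(bot.read_state())
E
```

```text
scene [1.025 0.481 0.864]
tin_center 0.86 [184. 173.] [ 0.59  -0.365]
tin_center 0.44 [212. 137.] [ 0.454 -0.427]
jar_center 0.93 [289. 186.] [ 0.442 -0.141]
jar_center 0.93 [333. 190.] [ 0.377 -0.054]
jar_center 0.71 [319. 166.] [ 0.336 -0.138]
short_center 0.56 [224. 203.] [ 0.594 -0.2  ]
tall_center 0.52 [247. 162.] [ 0.473 -0.255]
glue_center 0.63 [212. 138.] [ 0.482 -0.384]
glue_center 0.45 [387. 265.] [0.485 0.186]
openjar_center 0.74 [248. 225.] [ 0.595 -0.118]
well_wide_floor 0.63 [325. 281.] [0.575 0.103]
well_wide_floor 0.52 [183. 172.] [ 0.587 -0.379]
well_wide_floor 0.52 [346. 246.] [0.475 0.072]
well_mid_floor 0.9 [386. 264.] [0.453 0.165]
well_small_floor 0.66 [346. 247.] [0.48  0.075]
well_small_floor 0.2 [210. 137.] [ 0.45  -0.441]
side [-0.094 -0.761  0.81 ]
tin_center 0.89 [437. 273.] [ 0.589 -0.366]
jar_center 0.97 [287. 260.] [ 0.342 -0.124]
jar_center 0.87 [322. 247.] [ 0.435 -0.14 ]
jar_center 0.77 [303. 286.] [ 0.324 -0.209]
short_center 0.57 [383. 236.] [ 0.569 -0.211]
tall_center 0.89 [361. 267.] [ 0.445 -0.264]
tall_center 0.65 [416. 301.] [ 0.467 -0.404]
gl
[... 385 characters left out ...]
3,
        6.76874951e+01, -1.02275974e+01]), 'qvel': array([-0.02448498,  0.04741163,  0.05583808,  0.02800271,  0.04045397,
       -0.0809768 ]), 'tau': array([-3.48290696e-04, -4.40032089e+01, -1.76986670e+01,  6.33832533e-02,
        5.05009596e-02, -1.00300645e-05]), 'position': array([6.24981208e-01, 4.29569888e-05, 2.33550201e-01]), 'tcp_rot': array([[-4.14448167e-05,  9.99999999e-01,  1.79536622e-05],
       [ 9.99999999e-01,  4.14452858e-05, -2.61307991e-05],
       [-2.61315432e-05,  1.79525792e-05, -9.99999999e-01]]), 'force': array([ 0.74133639, -0.26099464,  0.73401776]), 'moment': array([-0.01966346,  0.01898208,  0.01417709]), 'grasp_force': 0.0, 'opening': 0.9998224817284416}
```

View pics/scene0.png

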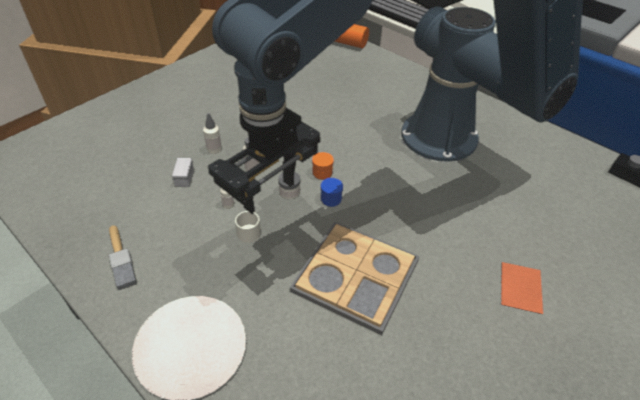

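View pics/side0.png

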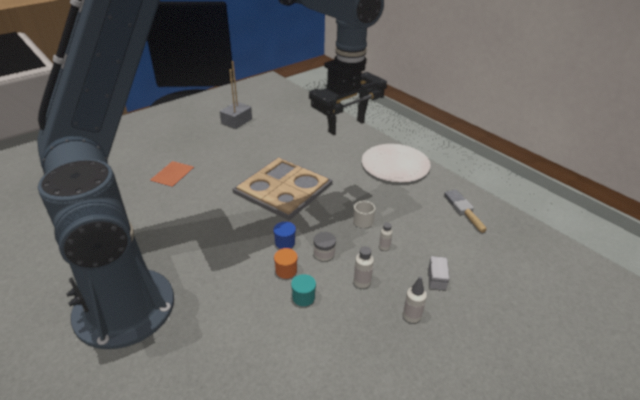

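The side view shows the lidded jar at (323,246), the tall bottle at (364,267), the small bottle at (386,237) and the tin at (438,272). The glue bottle is at (415,300) and the open jar at (363,214). In the scene view the caddy recesses are small (346,247), mid (386,264), wide (325,278) and rect (369,297). Next I'll look from above with the wrist camera.

Call:
move_arm --pt "-0.8 -0.33 -0.5 0 0 0 1" --pt "-0.8 -0.33 -0.5 0 0 0 1" --pt "-0.8 -0.33 -0.5 0 0 0 1" --pt "-0.8 -0.33 -0.5 0 0 0 1" --pt "-0.8 -0.33 -0.5 0 0 0 1" --pt "-0.8 -0.33 -0.5 0 0 0 1" --pt "-0.8 -0.33 -0.5 0 0 0 1" --pt "-0.8 -0.33 -0.5 0 0 0 1" --pt "-0.8 -0.33 -0.5 0 0 0 1" --pt "-0.8 -0.33 -0.5 0 0 0 1"

```text
time_s: 1.93
position: [0.5257, -0.2397, 0.3832]
tcp_rot: [[0.001, 1.0, -0.0], [1.0, -0.001, 0.001], [0.001, -0.0, -1.0]]
force: [0.5, -0.7, -0.3]
opening: 1.004
grasp_force: 0.0
```

```bash
cat >> h.py <<'E'
def look(tag,things):
    c=viewer.capture("wrist"); cv2.imwrite(f"pics/{tag}.png",c["image"])
    print("eye",np.round(c["eye"],3),"K",np.round(np.array(c["K"])[0,0]))
    for t in things:
        for r in nets.find_in("wrist",t)[:2]:
            print(t,np.round(r["conf"],2),np.round(r["location"]),np.round(at(c,r["location"],Z[t]),4)[:2])
    return c
E
python3 - <<'E'
from h import *
c=look("w1",list(Z)[:6]); s=bot.read_state(); print(s["time_s"],s["position"])
E
```

```text
eye [ 0.525 -0.166  0.534] K 310.0
tin_center 0.7 [355. 232.] [ 0.5901 -0.3677]
jar_center 0.93 [192. 149.] [ 0.3194 -0.2203]
jar_center 0.89 [223.  32.] [ 0.3841 -0.0485]
short_center 0.85 [350. 146.] [ 0.5754 -0.2139]
glue_center 0.93 [285. 253.] [ 0.4693 -0.3882]
openjar_center 0.97 [367.  79.] [ 0.6003 -0.1141]
2.2833 [ 0.52621843 -0.23875173  0.38282763]
```

View pics/w1.png

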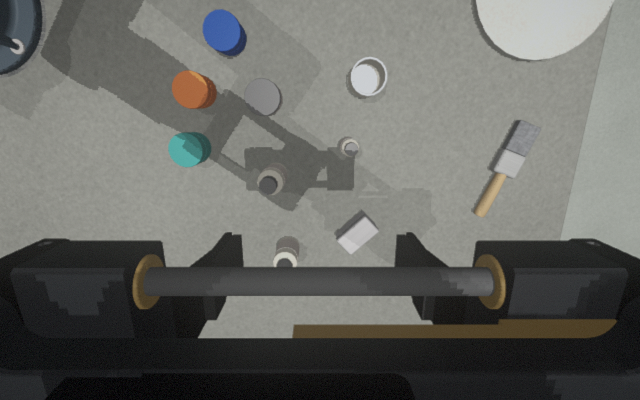

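The wrist view shows the lidded jar at (262,97), the tall bottle's cap at (269,184), the small bottle's cap at (349,147) and the tin at (357,232), turned. The open jar is at (368,77) and the glue bottle at (286,250). The caddy is next.

Call:
move_arm --pt "1 0 0 0 0 0 1" --pt "1 0 0 0 0 0 1" --pt "1 0 0 0 0 0 1" --pt "1 0 0 0 0 0 1" --pt "1 0 0 0 0 0 1" --pt "1 0 0 0 0 0 1" --pt "1 0 0 0 0 0 1" --pt "1 0 0 0 0 0 1" --pt "1 0 0 0 0 0 1" --pt "1 0 0 0 0 0 1"

```text
time_s: 3.12
position: [0.5259, 0.0603, 0.3834]
tcp_rot: [[-0.002, 1.0, -0.0], [1.0, 0.002, -0.001], [-0.001, -0.0, -1.0]]
force: [-0.8, -0.6, -0.6]
opening: 1.002
grasp_force: 0.0
```

```bash
python3 - <<'E'
from h import *
c=look("w2",list(Z)[6:])
# tops from first view, same orientation/height, shifted eye
c1=dict(c); c1["eye"]=np.array([.525,-.166,.534])
for n,p,z in [("jar",(262,97),.048),("tall",(269,184),.1),("short",(349.5,147),.072)]: print(n,at(c1,p,z).round(4))
a=cv2.resize(cv2.imread("pics/w1.png")[130:270,230:390],None,fx=4,fy=4,interpolation=cv2.INTER_CUBIC)
b=cv2.resize(cv2.imread("pics/w1.png")[50:190,330:370],None,fx=4,fy=4)
cv2.imwrite("pics/c1.png",np.hstack([a,b]))
E
```

```text
eye [0.525 0.135 0.534] K 310.0
well_rect_floor 0.9 [333.  72.] [0.5477 0.1975]
well_wide_floor 0.94 [348. 134.] [0.5743 0.1019]
well_mid_floor 0.56 [280.  91.] [0.4642 0.169 ]
well_small_floor 0.55 [289. 151.] [0.4753 0.0745]
jar [ 0.4408 -0.1427  0.048 ]
tall [ 0.454  -0.2634  0.1   ]
short [ 0.5706 -0.2136  0.072 ]
```

View pics/w2.png

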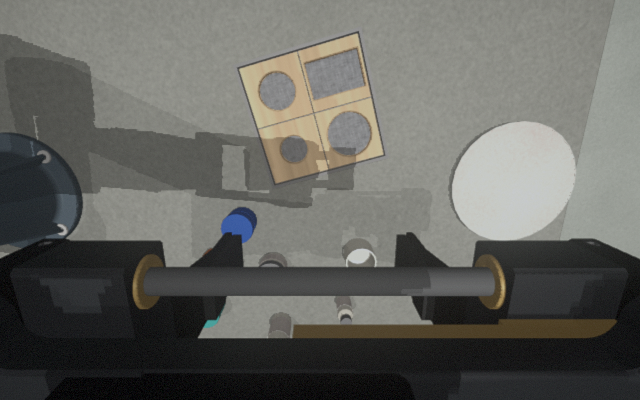

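View pics/c1.png

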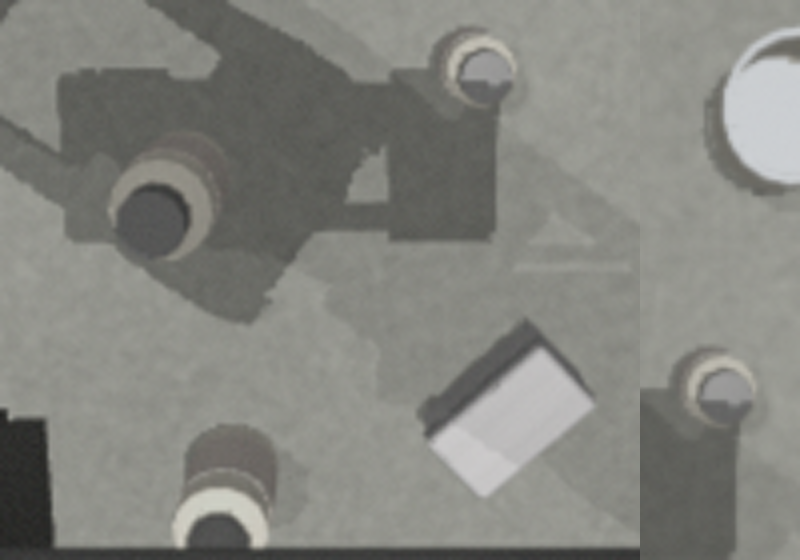

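The caddy is in view, with recesses wide (349,133), small (294,149), mid (277,91) and rect (334,73). The crop gives the tin's top corners as (430,437), (487,497), (595,405) and (540,345), with caps at (154,221) and (487,76).

```bash
cat >> h.py <<'E'
def go(p,yaw,R0=None,p0=None):
    "shift/turn (normalised) from commanded/measured pose to TCP p, tool down, tool y axis at world yaw (deg), nearest half turn"
    from scipy.spatial.transform import Rotation as Ro
    s=bot.read_state(); p0=np.array(s["position"]) if p0 is None else p0; R0=np.array(s["tcp_rot"]) if R0 is None else R0
    for k in (0,180):
        a=np.radians(yaw+k); y=np.array([np.cos(a),np.sin(a),0]); z=np.array([0,0,-1.]); R=np.c_[np.cross(y,z),y,z]
        print(k,"shift",np.round(R0.T@(np.array(p)-p0)/.3,3),"turn",np.round(Ro.from_matrix(R0.T@R).as_rotvec()/np.pi,3))
E
python3 - <<'E'
from h import *
c=viewer.capture("wrist"); c1=dict(c); c1["eye"]=np.array([.525,-.166,.534])
q=np.array([at(c1,p,.04)[:2] for p in [(337.5,239.2),(351.7,254.2),(378.7,231.2),(365,216.2)]])
print("tin",q.mean(0).round(4),[ (np.linalg.norm(d).round(4),np.degrees(np.arctan2(d[1],d[0])).round(1)) for d in np.diff(q,axis=0)])
for n,p,z in [("tall",(268.5,185.2),.1),("short",(351.7,149),.072)]: print(n,at(c1,p,z).round(4))
w=np.array([at(c,p,.011)[:2] for p in [(277.5,90.5),(334.5,73),(349,133),(294,149.5)]]) # mid rect wide small
m=w.mean(0); print(w.round(4),m)
u=(w[1]-w[0]+w[2]-w[3]); a=np.arctan2(u[1],u[0]); v=(w[0]-w[3]+w[1]-w[2]); print(np.degrees(a),np.degrees(np.arctan2(v[1],v[0]))-90)
R=np.array([[np.cos(a),-np.sin(a)],[np.sin(a),np.cos(a)]])
for n,o in zip(["mid","rect","wide","small"],[(-1,1),(1,1),(1,-1),(-1,-1)]): print(n,(m+R@(np.array(o)*.047)).round(4))
print(bot.read_state()["position"])
E
```

```text
tin [ 0.5918 -0.3664] [(np.float64(0.0377), np.float64(-48.3)), (np.float64(0.0619), np.float64(43.5)), (np.float64(0.0363), np.float64(132.0))]
tall [ 0.4528 -0.2645  0.1   ]
short [ 0.5737 -0.2164  0.072 ]
[[0.4606 0.1685]
 [0.5511 0.1941]
 [0.576  0.1019]
 [0.4845 0.0752]] [0.51803082 0.13493733]
16.046954770381706 14.755779398556442
mid [0.4599 0.1671]
rect [0.5502 0.1931]
wide [0.5762 0.1028]
small [0.4859 0.0768]
[0.52618602 0.05859868 0.38345423]
```

Call:
move_arm --pt "-1 0.22 0 0 0 0 1" --pt "-1 0.22 0 0 0 0 1" --pt "-1 0.22 0 0 0 0 1" --pt "-1 0.22 0 0 0 0 1" --pt "-1 0.22 0 0 0 0 1" --pt "-1 0.22 0 0 0 0 1" --pt "-1 0.22 0 0 0 0 1" --pt "-1 0.22 0 0 0 0 1" --pt "-1 0.22 0 0 0 0 1"

```text
time_s: 4.17
position: [0.5919, -0.2456, 0.3823]
tcp_rot: [[0.007, 1.0, -0.001], [1.0, -0.007, -0.001], [-0.001, -0.001, -1.0]]
force: [0.3, 0.6, -0.6]
opening: 1.0
grasp_force: 0.0
```

Call:
move_arm --pt "-0.42 0 0.6 0 0 0.265 1" --pt "-0.42 0 0.6 0 0 0.265 1" --pt "-0.42 0 0.6 0 0 0.265 1" --pt "-0.42 0 0.6 0 0 0.265 1" --pt "-0.42 0 0.6 0 0 0.265 1" --pt "-0.42 0 0.6 0 0 0.265 1" --pt "-0.42 0 0.6 0 0 0.265 1" --pt "-0.42 0 0.6 0 0 0.265 1" --pt "-0.42 0 0.6 0 0 0.265 1" --pt "-0.42 0 0.6 0 0 0.265 1"

```text
time_s: 5.0
position: [0.5924, -0.3653, 0.2046]
tcp_rot: [[0.738, 0.675, 0.001], [0.675, -0.738, -0.001], [0.0, 0.001, -1.0]]
force: [-0.4, -0.2, 0.1]
opening: 1.004
grasp_force: 0.0
```

```bash
python3 - <<'E'
from h import *
c=look("w3",["tin_center"]); go((.592,-.366,.027),-47.7); s=bot.read_state(); print(s["time_s"],s["position"],s["joint_positions"])
E
```

```text
eye [ 0.647 -0.315  0.356] K 310.0
tin_center 0.69 [320. 184.] [ 0.593  -0.3664]
0 shift [-0.003 -0.001  0.593] turn [ 0.001 -0.     0.001]
180 shift [-0.003 -0.001  0.593] turn [ 0.     0.001 -0.999]
5.1 [ 0.59248186 -0.36545649  0.20482112] [-4.08459898e+01  3.74881162e+01  7.25632888e+01  8.85898952e-03
  6.98469870e+01  6.73647517e+00]
```

View pics/w3.png

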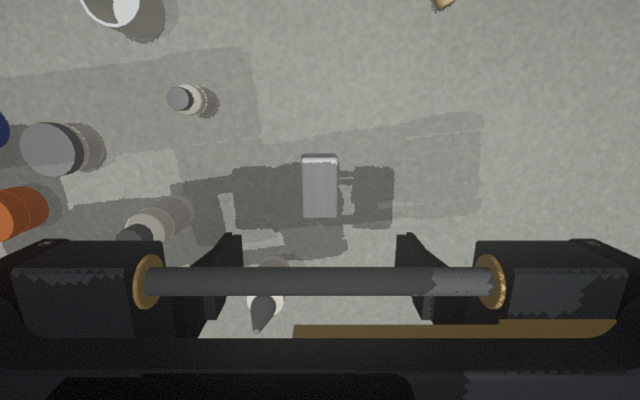

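The tin at (320,185) is square to and centred between the fingers, so I'll descend and grip.

Call:
move_arm --pt "0 0 0.3 0 0 0 1" --pt "0 0 0.3 0 0 0 1" --pt "0 0 0.45 0 0 0 1" --pt "0 0 0.588 0 0 0 1" --pt "0 0 0.588 0 0 0 1" --pt "0 0 0.588 0 0 0 0.2" --pt "0 0 0.588 0 0 0 0.2" --pt "0 0 0.588 0 0 0 0.2" --pt "0 0 0.588 0 0 0 0.2" --pt "0 0 0.588 0 0 0 0.2"

```text
time_s: 5.93
position: [0.5935, -0.3672, 0.0303]
tcp_rot: [[0.74, 0.673, 0.004], [0.673, -0.74, -0.003], [0.001, 0.005, -1.0]]
force: [0.1, 0.1, 0.2]
opening: 0.707
grasp_force: 0.0
```

Call:
move_arm --pt "0 0 0 0 0 0 0.2" --pt "0 0 0 0 0 0 0.2" --pt "0 0 0 0 0 0 0.2" --pt "0 0 -0.05 0 0 0 0.2" --pt "0 0 -0.15 0 0 0 0.2" --pt "0 0 -0.25 0 0 0 0.2" --pt "0 0 -0.35 0 0 0 0.2" --pt "0 0 -0.45 0 0 0 0.2" --pt "0 0 -0.45 0 0 0 0.2" --pt "0 0 -0.45 0 0 0 0.2"

```text
time_s: 6.77
position: [0.5932, -0.3669, 0.1657]
tcp_rot: [[0.74, 0.673, 0.005], [0.673, -0.74, -0.004], [0.001, 0.006, -1.0]]
force: [0.1, 0.6, -1.2]
opening: 0.428
grasp_force: 30.0
```

```bash
python3 - <<'E'
from h import *
go((.5502,.1931,.17),-74.6); s=bot.read_state(); print(s["time_s"],s["position"],s["joint_positions"])
E
```

```text
0 shift [ 1.151 -1.477 -0.022] turn [ 0.002 -0.001  0.149]
180 shift [ 1.151 -1.477 -0.022] turn [ 0.001  0.002 -0.851]
6.7667 [ 0.5931664  -0.36694538  0.16574051] [-4.08988369e+01  3.98670132e+01  7.44573205e+01 -1.42424838e-04
  6.53331268e+01  6.79742057e+00]
```

Call:
move_arm --pt "0.7 -0.9 -0.05 0 0 0.149 0.2" --pt "0.7 -0.9 -0.05 0 0 0.149 0.2" --pt "0.7 -0.9 -0.05 0 0 0.149 0.2" --pt "0.7 -0.9 -0.05 0 0 0.149 0.2" --pt "0.7 -0.9 -0.05 0 0 0.149 0.2" --pt "0.7 -0.9 -0.05 0 0 0.149 0.2" --pt "0.7 -0.9 -0.05 0 0 0.149 0.2" --pt "0.7 -0.9 -0.05 0 0 0.149 0.2" --pt "0.7 -0.9 -0.05 0 0 0.149 0.2" --pt "0.7 -0.9 -0.05 0 0 0.149 0.2"

```text
time_s: 7.6
position: [0.5635, -0.0213, 0.176]
tcp_rot: [[0.962, 0.272, -0.004], [0.272, -0.962, 0.001], [-0.004, -0.003, -1.0]]
force: [1.2, -0.1, -1.4]
opening: 0.432
grasp_force: 30.0
```

```bash
python3 - <<'E'
from h import *
go((.5502,.1931,.15),-74.6)
E
```

```text
0 shift [ 0.152 -0.7    0.088] turn [-0.001  0.001  0.002]
180 shift [ 0.152 -0.7    0.088] turn [-0.002 -0.001 -0.998]
```

Call:
move_arm --pt "0.152 -0.7 0.09 0 0 0 0.2" --pt "0.152 -0.7 0.09 0 0 0 0.2" --pt "0.152 -0.7 0.09 0 0 0 0.2" --pt "0.152 -0.7 0.09 0 0 0 0.2" --pt "0.152 -0.7 0.09 0 0 0 0.2" --pt "0.152 -0.7 0.09 0 0 0 0.2" --pt "0.152 -0.7 0.09 0 0 0 0.2" --pt "0.152 -0.7 0.09 0 0 0 0.2" --pt "0.152 -0.7 0.09 0 0 0 0.2"

```text
time_s: 8.35
position: [0.554, 0.1875, 0.1498]
tcp_rot: [[0.964, 0.265, -0.0], [0.265, -0.964, -0.001], [-0.001, 0.001, -1.0]]
force: [-0.3, -0.1, -1.4]
opening: 0.437
grasp_force: 30.0
```

```bash
python3 - <<'E'
from h import *
c=look("w4",["tin_center","well_rect_floor"])
print(proj(c,(.5502,.1931,.011)))
go((.5502,.1931,.038),-74.6);s=bot.read_state(); print(s["time_s"],s["position"])
E
```

```text
eye [0.626 0.207 0.301] K 310.0
tin_center 0.57 [300. 173.] [0.5708 0.2095]
well_rect_floor 0.86 [301. 173.] [0.5692 0.2088]
[311.73316271 195.858273  ]
0 shift [-0.008 -0.021  0.374] turn [ 0. -0. -0.]
180 shift [-0.008 -0.021  0.374] turn [-0. -0.  1.]
8.5 [0.55406399 0.18762771 0.15025233]
```

View pics/w4.png

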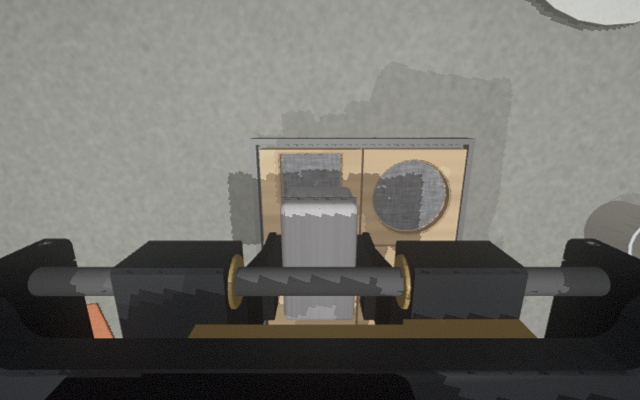

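The tin hangs squarely over the rectangular recess, whose visible part spans columns 280–342. I'll go down slowly and read the force.

Call:
move_arm --pt "-0.008 -0.021 0.1 0 0 0 0.2" --pt "-0.008 -0.021 0.2 0 0 0 0.2" --pt "-0.008 -0.021 0.28 0 0 0 0.2" --pt "-0.008 -0.021 0.32 0 0 0 0.2" --pt "-0.008 -0.021 0.335 0 0 0 0.2" --pt "-0.008 -0.021 0.345 0 0 0 0.2" --pt "-0.008 -0.021 0.352 0 0 0 0.2" --pt "-0.008 -0.021 0.358 0 0 0 0.2" --pt "-0.008 -0.021 0.358 0 0 0 0.2" --pt "-0.008 -0.021 0.358 0 0 0 0.2"

```text
time_s: 9.33
position: [0.5501, 0.1952, 0.0437]
tcp_rot: [[0.964, 0.267, 0.002], [0.267, -0.964, 0.0], [0.002, 0.0, -1.0]]
force: [-0.4, -0.3, -0.7]
opening: 0.434
grasp_force: 30.0
```

Call:
move_arm --pt "0 0 0.005 0 0 0 0.2" --pt "0 0 0.01 0 0 0 0.2" --pt "0 0 0.012 0 0 0 0.2" --pt "0 0 0.012 0 0 0 0.2"

```text
time_s: 9.67
position: [0.5503, 0.1953, 0.042]
tcp_rot: [[0.964, 0.267, 0.002], [0.267, -0.964, 0.0], [0.002, 0.0, -1.0]]
force: [-2.2, -0.3, 15.0]
opening: 0.433
grasp_force: 30.0
```

Call:
move_arm --pt "0 0 0.004 0 0 0 0.2" --pt "0 0 0.007 0 0 0 0.2" --pt "0 0 0.007 0 0 0 0.2"

```text
time_s: 9.92
position: [0.5503, 0.1953, 0.0419]
tcp_rot: [[0.964, 0.267, 0.003], [0.267, -0.964, 0.0], [0.003, 0.001, -1.0]]
force: [-5.7, -2.1, 27.4]
opening: 0.433
grasp_force: 30.0
```

Contact at z 0.042 matches the seated height, so I'll release and back off.

Call:
move_arm --pt "0 0 -0.008 0 0 0 1" --pt "0 0 -0.008 0 0 0 1" --pt "0 0 -0.008 0 0 0 1" --pt "0 0 -0.008 0 0 0 1" --pt "0 0 -0.05 0 0 0 1" --pt "0 0 -0.15 0 0 0 1" --pt "0 0 -0.28 0 0 0 1" --pt "0 0 -0.4 0 0 0 1" --pt "0 0 -0.5 0 0 0 1" --pt "0 0 -0.5 0 0 0 1"

```text
time_s: 10.75
position: [0.5537, 0.1959, 0.1941]
tcp_rot: [[0.964, 0.267, 0.013], [0.267, -0.964, 0.002], [0.013, 0.002, -1.0]]
force: [0.9, 1.1, 0.7]
opening: 0.985
grasp_force: 0.0
```

```bash
python3 - <<'E'
from h import *
look("w5",["tin_center"])
go((.441,-.1425,.2),0);s=bot.read_state(); print(s["time_s"],s["position"],s["joint_positions"])
E
```

```text
eye [0.623 0.215 0.346] K 310.0
tin_center 0.63 [319. 193.] [0.5481 0.1937]
0 shift [-0.651  0.988 -0.039] turn [ 0.001 -0.001 -0.414]
180 shift [-0.651  0.988 -0.039] turn [-0.001 -0.001  0.586]
10.85 [0.55018422 0.19517487 0.18880288] [ 8.57186573e+00  3.01265578e+01  9.08663787e+01 -2.30822776e-03
  5.88160505e+01  8.30873656e+01]
```

View pics/w5.png

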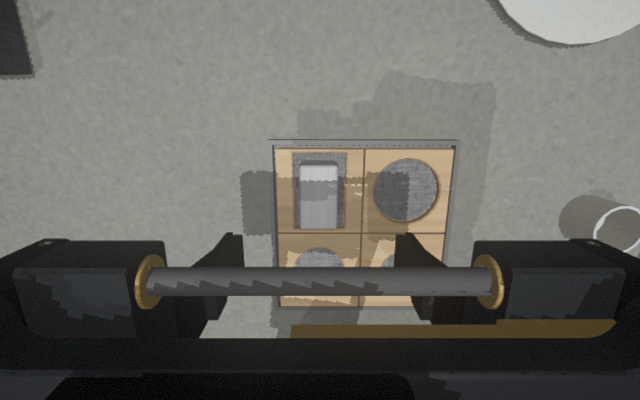

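The tin sits inside the rectangular recess at (319,193), with felt visible all round. The jar is next.

Call:
move_arm --pt "-0.65 0.985 -0.05 0 0 -0.4 1" --pt "-0.65 0.985 -0.05 0 0 -0.4 1" --pt "-0.65 0.985 -0.05 0 0 -0.4 1" --pt "-0.65 0.985 -0.05 0 0 -0.4 1" --pt "-0.65 0.985 -0.05 0 0 -0.4 1" --pt "-0.65 0.985 -0.05 0 0 -0.4 1" --pt "-0.65 0.985 -0.05 0 0 -0.4 1" --pt "-0.65 0.985 -0.05 0 0 -0.4 1" --pt "-0.65 0.985 -0.05 0 0 -0.4 1" --pt "-0.65 0.985 -0.05 0 0 -0.4 1"

```text
time_s: 11.68
position: [0.4384, -0.1439, 0.2006]
tcp_rot: [[0.176, 0.984, -0.004], [0.984, -0.176, 0.001], [0.001, -0.004, -1.0]]
force: [1.0, -0.3, 0.6]
opening: 1.0
grasp_force: 0.0
```

Call:
move_arm --pt "0 0 0 0 0 0 1" --pt "0 0 0 0 0 0 1"

```text
time_s: 11.85
position: [0.4391, -0.1421, 0.2007]
tcp_rot: [[0.185, 0.983, -0.003], [0.983, -0.185, 0.002], [0.002, -0.003, -1.0]]
force: [-0.4, 0.4, -0.8]
opening: 1.001
grasp_force: 0.0
```

```bash
python3 - <<'E'
from h import *
c=look("w6",["jar_center"])
for r in nets.find_in("wrist","jar_center"): print(r["conf"],r["location"],at(c,r["location"],.048))
# lid centre by refining: Otsu-free: print predicted
print(proj(c,(.441,-.1425,.048)))
go((.441,-.1425,.032),0);s=bot.read_state(); print(s["time_s"],s["position"])
E
```

```text
eye [ 0.453 -0.069  0.352] K 310.0
jar_center 0.71 [248. 106.] [ 0.3837 -0.0478]
jar_center 0.7 [249. 255.] [ 0.3439 -0.2083]
0.71 [248.4, 105.7] [ 0.38877585 -0.0493794   0.048     ]
0.7 [249.1, 255.2] [ 0.35186335 -0.19809578  0.048     ]
0.65 [221.9, 194.0] [ 0.34139304 -0.12732562  0.048     ]
0.64 [319.8, 185.7] [ 0.44034108 -0.13720355  0.048     ]
[321.41343257 190.62494017]
0 shift [-0.007  0.006  0.564] turn [-0.001 -0.    -0.058]
180 shift [-0.007  0.006  0.564] turn [-0.001  0.001  0.942]
12.0 [ 0.43993115 -0.14040728  0.2012233 ]
```

View pics/w6.png

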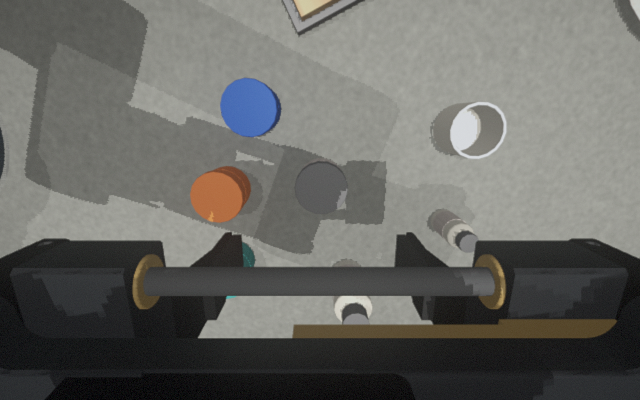

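The grey jar lid at (321,188) is centred between the fingers. The orange jar stays outside their opening.

Call:
move_arm --pt "0 0.005 0.13 0 0 0 1" --pt "0 0.005 0.26 0 0 0 1" --pt "0 0.005 0.4 0 0 0 1" --pt "0 0.005 0.5 0 0 0 1" --pt "0 0.005 0.57 0 0 0 1" --pt "0 0.005 0.57 0 0 0 1" --pt "0 0.005 0.57 0 0 0 0.4" --pt "0 0.005 0.57 0 0 0 0.4" --pt "0 0.005 0.57 0 0 0 0.4" --pt "0 0.005 0.57 0 0 0 0.4"

```text
time_s: 12.83
position: [0.443, -0.1423, 0.0326]
tcp_rot: [[0.18, 0.984, 0.003], [0.984, -0.18, -0.002], [-0.001, 0.003, -1.0]]
force: [0.5, 0.2, -1.1]
opening: 0.783
grasp_force: 0.0
```

Call:
move_arm --pt "0 0 0 0 0 0 0.4" --pt "0 0 0 0 0 0 0.4" --pt "0 0 0 0 0 0 0.4" --pt "0 0 0 0 0 0 0.4"

```text
time_s: 13.17
position: [0.4421, -0.1422, 0.032]
tcp_rot: [[0.18, 0.984, 0.001], [0.984, -0.18, -0.001], [-0.0, 0.001, -1.0]]
force: [-0.6, 0.7, 7.0]
opening: 0.604
grasp_force: 30.0
```

Call:
move_arm --pt "0 0 -0.05 0 0 0 0.4" --pt "0 0 -0.15 0 0 0 0.4" --pt "0 0 -0.25 0 0 0 0.4" --pt "0 0 -0.35 0 0 0 0.4" --pt "0 0 -0.4 0 0 0 0.4" --pt "0 0 -0.4 0 0 0 0.4" --pt "0 0 -0.4 0 0 0 0.4"

```text
time_s: 13.75
position: [0.4421, -0.1423, 0.1517]
tcp_rot: [[0.18, 0.984, 0.002], [0.984, -0.18, -0.001], [-0.001, 0.002, -1.0]]
force: [-0.6, -0.3, -1.6]
opening: 0.607
grasp_force: 30.0
```

```bash
python3 - <<'E'
from h import *
go((.5762,.1028,.16),-30);s=bot.read_state(); print(s["time_s"],s["position"])
E
```

```text
0 shift [ 0.884  0.293 -0.028] turn [0.001 0.    0.109]
180 shift [ 0.884  0.293 -0.028] turn [-0.     0.001 -0.891]
13.75 [ 0.44213633 -0.14225839  0.15173443]
```

Call:
move_arm --pt "0.884 0.293 -0.03 0 0 0 0.4" --pt "0.884 0.293 -0.03 0 0 0 0.4" --pt "0.884 0.293 -0.03 0 0 0 0.4" --pt "0.884 0.293 -0.03 0 0 0 0.4" --pt "0.884 0.293 -0.03 0 0 0 0.4" --pt "0.884 0.293 -0.03 0 0 0 0.4" --pt "0.884 0.293 -0.03 0 0 0 0.4" --pt "0.884 0.293 -0.03 0 0 0 0.4" --pt "0.884 0.293 -0.03 0 0 0 0.4" --pt "0.884 0.293 -0.03 0 0 0 0.4"

```text
time_s: 14.58
position: [0.5743, 0.1027, 0.158]
tcp_rot: [[0.179, 0.984, -0.005], [0.984, -0.179, -0.0], [-0.001, -0.005, -1.0]]
force: [1.2, 0.0, -1.2]
opening: 0.61
grasp_force: 30.0
```

```bash
python3 - <<'E'
from h import *
viewer.capture("scene"); viewer.capture("scene")
go((.5762,.1028,.046),-10.7);s=bot.read_state(); print(s["time_s"],s["position"])
E
```

```text
0 shift [0.005 0.006 0.376] turn [-0.001  0.     0.001]
180 shift [0.005 0.006 0.376] turn [-0.    -0.002 -0.999]
14.6833 [0.57462511 0.10178148 0.15881018]
```

Call:
move_arm --pt "0.005 0.006 0.1 0 0 0 0.4" --pt "0.005 0.006 0.2 0 0 0 0.4" --pt "0.005 0.006 0.28 0 0 0 0.4" --pt "0.005 0.006 0.33 0 0 0 0.4" --pt "0.005 0.006 0.35 0 0 0 0.4" --pt "0.005 0.006 0.36 0 0 0 0.4" --pt "0.005 0.006 0.367 0 0 0 0.4" --pt "0.005 0.006 0.373 0 0 0 0.4" --pt "0.005 0.006 0.373 0 0 0 0.4" --pt "0.005 0.006 0.373 0 0 0 0.4"

```text
time_s: 15.52
position: [0.5787, 0.1041, 0.0491]
tcp_rot: [[0.18, 0.984, 0.002], [0.984, -0.18, -0.0], [0.0, 0.002, -1.0]]
force: [-0.3, -0.3, -1.3]
opening: 0.608
grasp_force: 30.0
```

Call:
move_arm --pt "0 0 0.006 0 0 0 0.4" --pt "0 0 0.011 0 0 0 0.4" --pt "0 0 0.011 0 0 0 0.4" --pt "0 0 0.011 0 0 0 0.4"

```text
time_s: 15.85
position: [0.5781, 0.1043, 0.0449]
tcp_rot: [[0.18, 0.984, 0.0], [0.984, -0.18, 0.0], [0.0, 0.0, -1.0]]
force: [-0.8, -0.1, -1.1]
opening: 0.605
grasp_force: 30.0
```

Call:
move_arm --pt "0 0 0.005 0 0 0 0.4" --pt "0 0 0.009 0 0 0 0.4" --pt "0 0 0.009 0 0 0 0.4" --pt "0 0 0.009 0 0 0 0.4"

```text
time_s: 16.18
position: [0.5783, 0.1043, 0.043]
tcp_rot: [[0.18, 0.984, 0.001], [0.984, -0.18, 0.0], [0.0, 0.001, -1.0]]
force: [-2.1, 0.3, 5.4]
opening: 0.606
grasp_force: 30.0
```

Contact at the expected 0.043. Releasing, then on to the small bottle.

Call:
move_arm --pt "0 0 0 0 0 0 1" --pt "0 0 0 0 0 0 1" --pt "0 0 0 0 0 0 1" --pt "0 0 0 0 0 0 1" --pt "0 0 -0.1 0 0 0 1" --pt "0 0 -0.24 0 0 0 1" --pt "0 0 -0.38 0 0 0 1" --pt "0 0 -0.52 0 0 0 1" --pt "0 0 -0.52 0 0 0 1" --pt "0 0 -0.52 0 0 0 1"

```text
time_s: 17.02
position: [0.5801, 0.1042, 0.2013]
tcp_rot: [[0.18, 0.984, 0.007], [0.984, -0.18, -0.0], [0.001, 0.007, -1.0]]
force: [-0.1, -0.8, -1.0]
opening: 0.998
grasp_force: 0.0
```

```bash
python3 - <<'E'
from h import *
look("w7",["jar_center"])
go((.573,-.215,.22),-60);s=bot.read_state(); print(s["time_s"],s["position"],s["joint_positions"])
E
```

```text
eye [0.592 0.177 0.352] K 310.0
jar_center 0.76 [318. 189.] [0.5794 0.0998]
jar_center 0.69 [206. 328.] [ 0.4117 -0.0483]
0 shift [-1.049  0.177 -0.075] turn [-0.     0.     0.276]
180 shift [-1.049  0.177 -0.075] turn [-0.    -0.001 -0.724]
17.1167 [0.57723703 0.10416873 0.19743004] [-6.77933481e-01  2.97915101e+01  8.97906237e+01 -1.95748265e-03
  6.05141088e+01  9.68633579e+00]
```

View pics/w7.png

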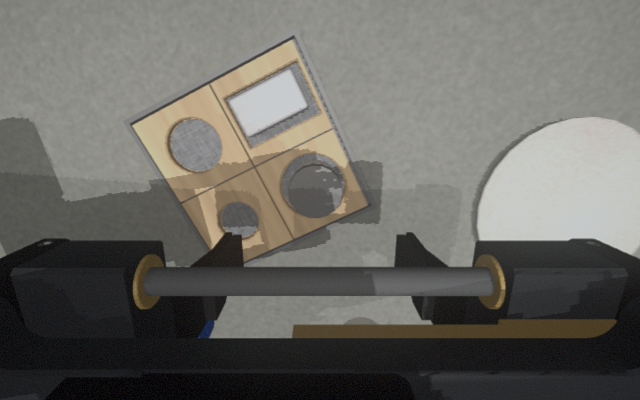

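The jar sits in the wide recess at (315,187) and the tin is fine. Moving to the small bottle.

Call:
move_arm --pt "-1 0.177 -0.06 0 0 0.276 1" --pt "-1 0.177 -0.06 0 0 0.276 1" --pt "-1 0.177 -0.06 0 0 0.276 1" --pt "-1 0.177 -0.06 0 0 0.276 1" --pt "-1 0.177 -0.06 0 0 0.276 1" --pt "-1 0.177 -0.06 0 0 0.276 1" --pt "-1 0.177 -0.06 0 0 0.276 1" --pt "-1 0.177 -0.06 0 0 0.276 1" --pt "-1 0.177 -0.06 0 0 0.276 1" --pt "-1 0.177 -0.06 0 0 0.276 1"

```text
time_s: 17.95
position: [0.5751, -0.2003, 0.2138]
tcp_rot: [[0.867, 0.498, -0.004], [0.498, -0.867, 0.003], [-0.002, -0.005, -1.0]]
force: [0.3, 0.5, 0.3]
opening: 1.002
grasp_force: 0.0
```

```bash
python3 - <<'E'
from h import *
viewer.capture("scene"); viewer.capture("scene")
c=look("w8",["short_center"])
print(proj(c,(.573,-.215,.072)),proj(c,(.573,-.215,0)))
go((.573,-.215,.032),-60);s=bot.read_state(); print(s["time_s"],s["position"])
E
```

```text
eye [ 0.64  -0.162  0.365] K 310.0
short_center 0.97 [335. 192.] [ 0.577  -0.2172]
[332.53211612 202.70304601] [330.18024366 186.18037696]
0 shift [-0.036  0.045  0.611] turn [-0.001  0.     0.001]
180 shift [-0.036  0.045  0.611] turn [-0.    -0.001 -0.999]
18.15 [ 0.5759621  -0.19824959  0.2153169 ]
```

View pics/w8.png

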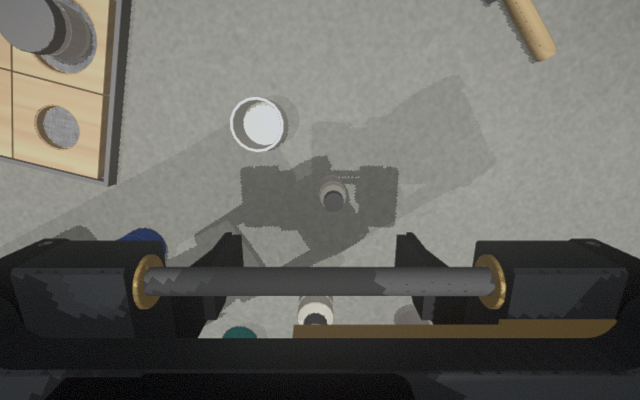

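The small bottle's cap at (333,201) is where I predicted it. Descending.

Call:
move_arm --pt "-0.036 0.045 0.1 0 0 0 0.8" --pt "-0.036 0.045 0.2 0 0 0 0.8" --pt "-0.036 0.045 0.32 0 0 0 0.8" --pt "-0.036 0.045 0.44 0 0 0 0.8" --pt "-0.036 0.045 0.54 0 0 0 0.8" --pt "-0.036 0.045 0.6 0 0 0 0.8" --pt "-0.036 0.045 0.6 0 0 0 0.8" --pt "-0.036 0.045 0.6 0 0 0 0.8"

```text
time_s: 18.82
position: [0.5734, -0.2159, 0.0354]
tcp_rot: [[0.865, 0.501, -0.002], [0.501, -0.865, 0.001], [-0.001, -0.002, -1.0]]
force: [-0.2, 0.7, 0.8]
opening: 0.802
grasp_force: 0.0
```

Call:
move_arm --pt "0 0 0 0 0 0 0.1" --pt "0 0 0 0 0 0 0.1" --pt "0 0 0 0 0 0 0.1" --pt "0 0 0 0 0 0 0.1" --pt "0 0 0 0 0 0 0.1" --pt "0 0 0 0 0 0 0.1" --pt "0 0 0 0 0 0 0.1" --pt "0 0 0 0 0 0 0.1" --pt "0 0 0 0 0 0 0.1"

```text
time_s: 19.57
position: [0.5738, -0.2176, 0.0363]
tcp_rot: [[0.866, 0.499, -0.0], [0.499, -0.866, -0.0], [-0.0, 0.0, -1.0]]
force: [-0.8, -0.8, 0.9]
opening: 0.313
grasp_force: 30.0
```

Call:
move_arm --pt "0 0 -0.06 0 0 0 0.1" --pt "0 0 -0.15 0 0 0 0.1" --pt "0 0 -0.25 0 0 0 0.1" --pt "0 0 -0.35 0 0 0 0.1" --pt "0 0 -0.42 0 0 0 0.1" --pt "0 0 -0.42 0 0 0 0.1" --pt "0 0 -0.42 0 0 0 0.1" --pt "0 0 -0.42 0 0 0 0.1"

```text
time_s: 20.23
position: [0.5729, -0.2171, 0.1612]
tcp_rot: [[0.866, 0.499, -0.002], [0.499, -0.866, 0.001], [-0.001, -0.002, -1.0]]
force: [-0.0, 0.3, -1.3]
opening: 0.312
grasp_force: 30.0
```

```bash
python3 - <<'E'
from h import *
go((.4859,.0768,.17),-30);s=bot.read_state(); print(s["time_s"],s["position"])
E
```

```text
0 shift [ 0.238 -0.994 -0.028] turn [-0.001  0.    -0.167]
180 shift [ 0.238 -0.994 -0.028] turn [0.    0.001 0.833]
20.2333 [ 0.57294315 -0.2171336   0.16120671]
```

Call:
move_arm --pt "0.238 -0.994 -0.03 0 0 0 0.1" --pt "0.238 -0.994 -0.03 0 0 0 0.1" --pt "0.238 -0.994 -0.03 0 0 0 0.1" --pt "0.238 -0.994 -0.03 0 0 0 0.1" --pt "0.238 -0.994 -0.03 0 0 0 0.1" --pt "0.238 -0.994 -0.03 0 0 0 0.1" --pt "0.238 -0.994 -0.03 0 0 0 0.1" --pt "0.238 -0.994 -0.03 0 0 0 0.1" --pt "0.238 -0.994 -0.03 0 0 0 0.1" --pt "0.238 -0.994 -0.03 0 0 0 0.1"

```text
time_s: 21.07
position: [0.4857, 0.0771, 0.1699]
tcp_rot: [[0.865, 0.502, -0.003], [0.502, -0.865, -0.0], [-0.002, -0.001, -1.0]]
force: [0.5, 0.4, -2.1]
opening: 0.313
grasp_force: 30.0
```

```bash
python3 - <<'E'
from h import *
for _ in range(4): viewer.capture("wrist")
c=viewer.capture("wrist");cv2.imwrite("pics/w9.png",c["image"]); print(proj(c,(.4859,.0768,.011)))
go((.4859,.0768,.05),-60);s=bot.read_state(); print(s["time_s"],s["position"])
E
```

```text
[316.50708151 188.94670802]
0 shift [-0.001 -0.007  0.403] turn [ 0.     0.    -0.001]
180 shift [-0.001 -0.007  0.403] turn [ 0.    -0.     0.999]
21.3167 [0.48728052 0.07512249 0.17077972]
```

View pics/w9.png

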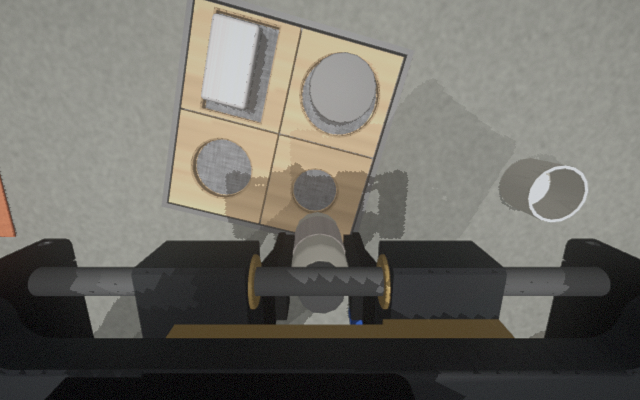

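The small recess at (315,189) agrees with the prediction. Lowering.

Call:
move_arm --pt "0 -0.007 0.1 0 0 0 0.1" --pt "0 -0.007 0.2 0 0 0 0.1" --pt "0 -0.007 0.29 0 0 0 0.1" --pt "0 -0.007 0.35 0 0 0 0.1" --pt "0 -0.007 0.37 0 0 0 0.1" --pt "0 -0.007 0.385 0 0 0 0.1" --pt "0 -0.007 0.395 0 0 0 0.1" --pt "0 -0.007 0.403 0 0 0 0.1" --pt "0 -0.007 0.403 0 0 0 0.1" --pt "0 -0.007 0.403 0 0 0 0.1"

```text
time_s: 22.15
position: [0.4863, 0.0782, 0.051]
tcp_rot: [[0.866, 0.499, 0.002], [0.499, -0.866, -0.0], [0.001, 0.001, -1.0]]
force: [-0.8, 0.1, 0.0]
opening: 0.312
grasp_force: 30.0
```

Call:
move_arm --pt "0 0 0.005 0 0 0 0.1" --pt "0 0 0.01 0 0 0 0.1" --pt "0 0 0.01 0 0 0 0.1" --pt "0 0 0.01 0 0 0 0.1"

```text
time_s: 22.48
position: [0.4857, 0.0783, 0.0474]
tcp_rot: [[0.866, 0.499, 0.0], [0.499, -0.866, -0.0], [0.0, 0.0, -1.0]]
force: [-0.9, 0.2, -0.4]
opening: 0.312
grasp_force: 30.0
```

Call:
move_arm --pt "0 0 0.004 0 0 0 0.1" --pt "0 0 0.007 0 0 0 0.1" --pt "0 0 0.007 0 0 0 0.1" --pt "0 0 0.007 0 0 0 0.1"

```text
time_s: 22.82
position: [0.4857, 0.0787, 0.0468]
tcp_rot: [[0.866, 0.499, 0.001], [0.499, -0.866, 0.0], [0.001, 0.0, -1.0]]
force: [-1.5, 1.3, 14.4]
opening: 0.312
grasp_force: 30.0
```

Seated. Releasing, then on to the tall bottle.

Call:
move_arm --pt "0 0 -0.005 0 0 0 0.75" --pt "0 0 -0.005 0 0 0 0.75" --pt "0 0 -0.005 0 0 0 0.75" --pt "0 0 -0.005 0 0 0 0.75" --pt "0 0 -0.005 0 0 0 0.75" --pt "0 0 -0.1 0 0 0 0.75" --pt "0 0 -0.24 0 0 0 0.75" --pt "0 0 -0.38 0 0 0 1" --pt "0 0 -0.52 0 0 0 1" --pt "0 0 -0.52 0 0 0 1"

```text
time_s: 23.65
position: [0.4905, 0.0781, 0.208]
tcp_rot: [[0.866, 0.499, 0.015], [0.5, -0.866, -0.001], [0.013, 0.008, -1.0]]
force: [0.6, 0.1, 0.9]
opening: 0.89
grasp_force: 0.0
```

```bash
python3 - <<'E'
from h import *
for _ in range(2): viewer.capture("side")
look("w10",["short_center"])
go((.453,-.264,.22),-20);s=bot.read_state(); print(s["time_s"],s["position"],s["joint_positions"])
E
```

```text
eye [0.55  0.115 0.354] K 310.0
short_center 0.77 [319. 189.] [0.4862 0.0767]
0 shift [-0.661  0.936 -0.066] turn [-0.001  0.001 -0.222]
180 shift [-0.661  0.936 -0.066] turn [0.001 0.001 0.778]
23.85 [0.48452599 0.07828587 0.20006089] [-3.89131228e+00  2.28095903e+01  1.02996164e+02 -3.04924053e-03
  5.43443541e+01  5.61554237e+01]
```

View pics/w10.png

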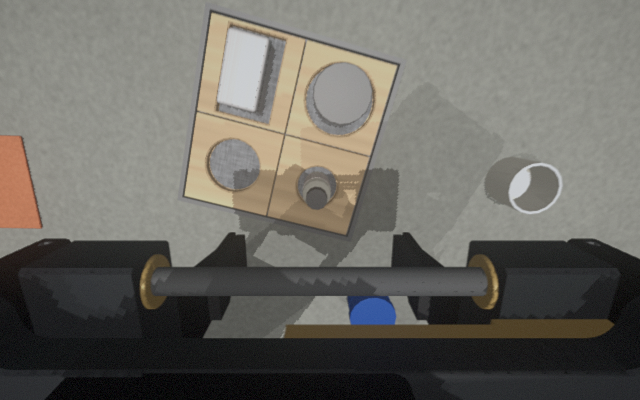

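The small bottle stands in its recess at (316,190). Now the tall bottle.

Call:
move_arm --pt "-0.66 0.936 -0.07 0 0 -0.222 1" --pt "-0.66 0.936 -0.07 0 0 -0.222 1" --pt "-0.66 0.936 -0.07 0 0 -0.222 1" --pt "-0.66 0.936 -0.07 0 0 -0.222 1" --pt "-0.66 0.936 -0.07 0 0 -0.222 1" --pt "-0.66 0.936 -0.07 0 0 -0.222 1" --pt "-0.66 0.936 -0.07 0 0 -0.222 1" --pt "-0.66 0.936 -0.07 0 0 -0.222 1" --pt "-0.66 0.936 -0.07 0 0 -0.222 1" --pt "-0.66 0.936 -0.07 0 0 -0.222 1"

```text
time_s: 24.68
position: [0.4541, -0.2714, 0.2204]
tcp_rot: [[0.349, 0.937, -0.0], [0.937, -0.349, -0.003], [-0.003, 0.001, -1.0]]
force: [1.3, -0.1, 0.4]
opening: 1.002
grasp_force: 0.0
```

```bash
python3 - <<'E'
from h import *
for _ in range(4): viewer.capture("side")
c=look("w11",["tall_center","glue_center"])
print(proj(c,(.453,-.264,.1)))
go((.453,-.264,.048),-20);s=bot.read_state(); print(s["time_s"],s["position"])
E
```

```text
eye [ 0.479 -0.193  0.371] K 310.0
tall_center 0.68 [321. 194.] [ 0.4515 -0.2702]
glue_center 0.79 [373. 302.] [ 0.4642 -0.4092]
[320.25023595 201.07271862]
0 shift [-0.009  0.001  0.578] turn [-0.001 -0.     0.   ]
180 shift [-0.009  0.001  0.578] turn [ 0.001 -0.001 -1.   ]
25.0333 [ 0.45404838 -0.26179004  0.2213566 ]
```

View pics/w11.png

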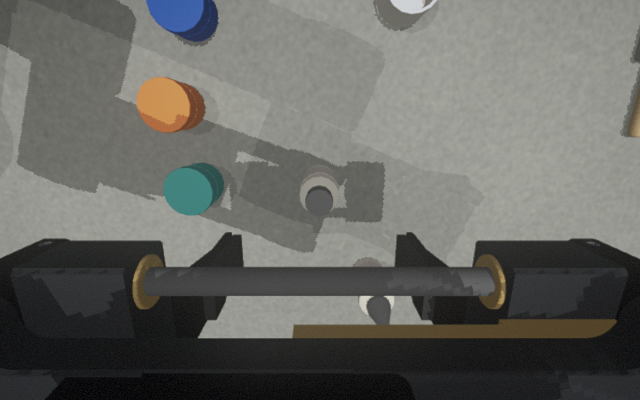

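The tall bottle's flat cap at (319,199) is centred, and the glue bottle at (375,302) is clear behind. Gripping.

Call:
move_arm --pt "-0.009 0 0.1 0 0 0 1" --pt "-0.009 0 0.2 0 0 0 1" --pt "-0.009 0 0.32 0 0 0 1" --pt "-0.009 0 0.44 0 0 0 1" --pt "-0.009 0 0.53 0 0 0 1" --pt "-0.009 0 0.575 0 0 0 1" --pt "-0.009 0 0.575 0 0 0 1" --pt "-0.009 0 0.575 0 0 0 1"

```text
time_s: 25.7
position: [0.4534, -0.2651, 0.0492]
tcp_rot: [[0.342, 0.94, -0.001], [0.94, -0.342, 0.001], [0.001, -0.002, -1.0]]
force: [0.8, -0.1, -0.5]
opening: 0.995
grasp_force: 0.0
```

Call:
move_arm --pt "0 0 0 0 0 0 0.2" --pt "0 0 0 0 0 0 0.2" --pt "0 0 0 0 0 0 0.2" --pt "0 0 0 0 0 0 0.2" --pt "0 0 0 0 0 0 0.2" --pt "0 0 0 0 0 0 0.2" --pt "0 0 0 0 0 0 0.2" --pt "0 0 0 0 0 0 0.2" --pt "0 0 0 0 0 0 0.2"

```text
time_s: 26.45
position: [0.453, -0.2662, 0.0496]
tcp_rot: [[0.343, 0.939, -0.001], [0.939, -0.343, 0.001], [0.0, -0.001, -1.0]]
force: [-0.7, 0.6, 2.3]
opening: 0.447
grasp_force: 29.8
```

Call:
move_arm --pt "0 0 -0.06 0 0 0 0.2" --pt "0 0 -0.15 0 0 0 0.2" --pt "0 0 -0.25 0 0 0 0.2" --pt "0 0 -0.35 0 0 0 0.2" --pt "0 0 -0.45 0 0 0 0.2" --pt "0 0 -0.45 0 0 0 0.2" --pt "0 0 -0.45 0 0 0 0.2" --pt "0 0 -0.45 0 0 0 0.2"

```text
time_s: 27.12
position: [0.4528, -0.2659, 0.1839]
tcp_rot: [[0.343, 0.939, -0.001], [0.939, -0.343, 0.001], [0.001, -0.002, -1.0]]
force: [0.8, 0.1, -1.0]
opening: 0.451
grasp_force: 29.7
```

```bash
python3 - <<'E'
from h import *
go((.4599,.1671,.19),-20);s=bot.read_state(); print(s["time_s"],s["position"])
E
```

```text
0 shift [ 1.364 -0.473 -0.019] turn [-0. -0. -0.]
180 shift [ 1.364 -0.473 -0.019] turn [-0.     0.001  1.   ]
27.1167 [ 0.45276359 -0.26586411  0.18390932]
```

Call:
move_arm --pt "0.9 -0.312 -0.02 0 0 0 0.2" --pt "0.9 -0.312 -0.02 0 0 0 0.2" --pt "0.9 -0.312 -0.02 0 0 0 0.2" --pt "0.9 -0.312 -0.02 0 0 0 0.2" --pt "0.9 -0.312 -0.02 0 0 0 0.2" --pt "0.9 -0.312 -0.02 0 0 0 0.2" --pt "0.9 -0.312 -0.02 0 0 0 0.2" --pt "0.9 -0.312 -0.02 0 0 0 0.2" --pt "0.9 -0.312 -0.02 0 0 0 0.2"

```text
time_s: 27.87
position: [0.4566, 0.0214, 0.189]
tcp_rot: [[0.339, 0.941, -0.004], [0.941, -0.339, 0.001], [-0.001, -0.004, -1.0]]
force: [-0.0, -0.7, -1.3]
opening: 0.449
grasp_force: 29.7
```

Call:
move_arm --pt "0.464 -0.161 0 0 0 0 0.2" --pt "0.464 -0.161 0 0 0 0 0.2" --pt "0.464 -0.161 0 0 0 0 0.2" --pt "0.464 -0.161 0 0 0 0 0.2" --pt "0.464 -0.161 0 0 0 0 0.2" --pt "0.464 -0.161 0 0 0 0 0.2" --pt "0.464 -0.161 0 0 0 0 0.2" --pt "0.464 -0.161 0 0 0 0 0.2" --pt "0.464 -0.161 0 0 0 0 0.2"

```text
time_s: 28.62
position: [0.4608, 0.165, 0.1903]
tcp_rot: [[0.346, 0.938, -0.001], [0.938, -0.346, -0.0], [-0.001, -0.001, -1.0]]
force: [0.9, -0.4, -1.4]
opening: 0.452
grasp_force: 29.7
```

```bash
python3 - <<'E'
from h import *
for _ in range(3): viewer.capture("side")
go((.4599,.1671,.063),-20);s=bot.read_state(); print(s["time_s"],s["position"])
E
```

```text
0 shift [ 0.003 -0.005  0.425] turn [-0.     0.    -0.001]
180 shift [ 0.003 -0.005  0.425] turn [0.    0.    0.999]
28.7667 [0.46084077 0.165674   0.19064966]
```

Call:
move_arm --pt "0.003 -0.005 0.1 0 0 0 0.2" --pt "0.003 -0.005 0.2 0 0 0 0.2" --pt "0.003 -0.005 0.3 0 0 0 0.2" --pt "0.003 -0.005 0.37 0 0 0 0.2" --pt "0.003 -0.005 0.39 0 0 0 0.2" --pt "0.003 -0.005 0.405 0 0 0 0.2" --pt "0.003 -0.005 0.415 0 0 0 0.2" --pt "0.003 -0.005 0.425 0 0 0 0.2" --pt "0.003 -0.005 0.425 0 0 0 0.2" --pt "0.003 -0.005 0.425 0 0 0 0.2"

```text
time_s: 29.6
position: [0.4602, 0.1681, 0.064]
tcp_rot: [[0.343, 0.939, 0.002], [0.939, -0.343, 0.0], [0.001, 0.002, -1.0]]
force: [0.2, 0.1, -1.6]
opening: 0.446
grasp_force: 29.7
```

Call:
move_arm --pt "0 0 0.005 0 0 0 0.2" --pt "0 0 0.01 0 0 0 0.2" --pt "0 0 0.01 0 0 0 0.2" --pt "0 0 0.01 0 0 0 0.2"

```text
time_s: 29.93
position: [0.46, 0.1681, 0.0606]
tcp_rot: [[0.343, 0.939, 0.001], [0.939, -0.343, 0.0], [0.001, 0.001, -1.0]]
force: [-0.3, 0.3, 0.9]
opening: 0.452
grasp_force: 29.7
```

Call:
move_arm --pt "0 0 0.002 0 0 0 0.2" --pt "0 0 0.004 0 0 0 0.2" --pt "0 0 0.004 0 0 0 0.2" --pt "0 0 0.004 0 0 0 0.2"

```text
time_s: 30.27
position: [0.4601, 0.1681, 0.0604]
tcp_rot: [[0.343, 0.939, 0.002], [0.939, -0.343, 0.0], [0.001, 0.002, -1.0]]
force: [-1.8, -0.0, 12.8]
opening: 0.449
grasp_force: 29.8
```

Seated. Releasing and retreating.

Call:
move_arm --pt "0 0 -0.004 0 0 0 0.75" --pt "0 0 -0.004 0 0 0 0.75" --pt "0 0 -0.004 0 0 0 0.75" --pt "0 0 -0.004 0 0 0 0.75" --pt "0 0 -0.004 0 0 0 0.75" --pt "0 0 -0.1 0 0 0 0.75" --pt "0 0 -0.24 0 0 0 0.75" --pt "0 0 -0.38 0 0 0 0.75" --pt "0 0 -0.52 0 0 0 0.75" --pt "0 0 -0.6 0 0 0 0.75"

```text
time_s: 31.1
position: [0.4609, 0.1682, 0.2428]
tcp_rot: [[0.343, 0.939, 0.005], [0.939, -0.343, 0.001], [0.002, 0.005, -1.0]]
force: [0.8, 0.5, -0.3]
opening: 0.75
grasp_force: 0.0
```

Call:
move_arm --pt "0 0 -0.05 0 0 0 0.75" --pt "0 0 -0.05 0 0 0 0.75" --pt "0 0 -0.05 0 0 0 0.75" --pt "0 0 -0.05 0 0 0 0.75"

```text
time_s: 31.43
position: [0.4585, 0.1678, 0.2526]
tcp_rot: [[0.343, 0.939, -0.003], [0.939, -0.343, -0.0], [-0.001, -0.003, -1.0]]
force: [-0.1, -0.0, -0.1]
opening: 0.751
grasp_force: 0.0
```

```bash
python3 - <<'E'
from h import *
c=look("w12",list(Z)[:6])
for n,p,z in [("tall",(.4599,.1671),.111),("small",(.4859,.0768),.083)]: print(n,proj(c,(*p,z)))
E
```

```text
eye [0.484 0.238 0.403] K 310.0
tin_center 0.67 [389. 125.] [0.558  0.1958]
jar_center 0.94 [432. 192.] [0.5842 0.0987]
jar_center 0.84 [325. 317.] [ 0.3958 -0.0273]
short_center 0.79 [366. 236.] [0.4884 0.0762]
tall_center 0.8 [320. 181.] [0.4583 0.1663]
tall [320.94324014 192.98308796]
small [369.94366643 252.11466341]
```

View pics/w12.png

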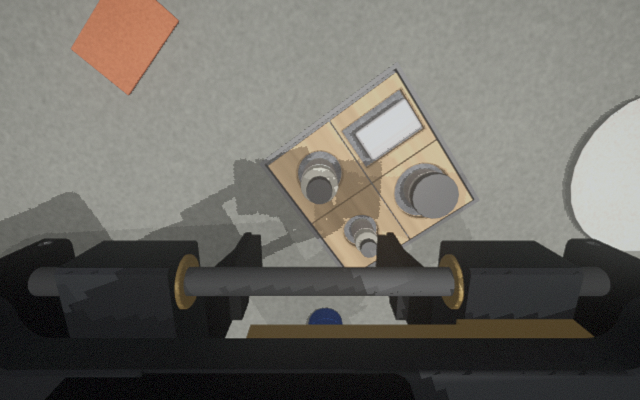

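All four things stand in their recesses: tall (319,188), small (368,245), jar (432,192) and tin (389,126). Handing in.

```bash
python3 -c "
from h import *
print(workorder.hand_in())"
```

```text
the job is handed in; nothing more can be done
None
```

The tin, lidded jar, small bottle and tall bottle are each seated in their own recess; the glue bottle and open jar were never touched; the job is handed in (about 32 s used), and the hand-in call returned no verdict.

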